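# Strap the whisk into its cradle on the pull-out tray

## Task

Lift the whisk off its grey drying rest and lay its handle in the two V notches of the wooden cradle on the pull-out tray, the butt of the handle right up against the cradle's end stop. Then swing the steel strap over the handle and press it down by feel until its rubber bumper grips the handle firmly and stays so; do not ram anything or crush down hard, and leave the mug, measuring cup and tongs where they are.

Things in the scene. Friction and masses are not known exactly. Their poses are not given: they have to be found in the camera images.
- whisk_center (a point): Stainless whisk, about 200 g: round handle 28 mm thick, 185 mm long with domed ends, then a wire balloon, up to 56 mm across, ending 208 mm from this point. Point: on the handle's axis, 80 mm from its butt, the place to grip (from above, across the handle). x axis: along the handle to the balloon. Starts level, 45 mm above the counter, on the rest.
- whisk: The same whisk: same origin and axes as point whisk_center.
- rest: Grey drying rest, fixed on the counter, 140 x 50 mm, two shallow notched posts (12 mm long) 45 mm to the butt side and 62 mm to the balloon side of whisk_center, tops 39 mm high, open between them. Origin: centre of the underside, below whisk_center at the start.
- cradle: Light wooden cradle fixed to the tray floor. Origin: underside, 5 mm above the counter, below the finger gap; x along the notches towards where the balloon goes, y level towards the strap's hinge, z up. Two 90 degree V notches, 44 mm wide, in posts 20 mm long, 54 wide, 47 high, at x = -45 and +82 mm; between them a finger gap, x -35 to +72 mm, over a 4 mm base plate. End stop at the -x end.
- cradle_seat (a point): Where whisk_center lies when the handle is seated in the notches with its butt on the stop: x = 0, y = 0, z = 45 mm of the cradle. Same axes as the cradle.
- cradle_stop (a point): Face of the end stop, on the notches' centre line, 80 mm from cradle_seat towards -x: an upright rigid plate 44 mm wide, 58 mm high above the cradle's origin.
- strap (a joint): Angle of the steel strap, rad: 0 about level across the handle, grows as it swings up and back to the cradle's +y side, 1.57 upright; starts 1.9 to 2.25, limits -0.3 and 2.35. Stiff friction hinge (0.35 N m) with a weak closing spring (0.12 N m at 0, 0.25 N m at 2.2): it stays where it is left, and 1.5 to 4 N at strap_press swings it shut.
- strap_hinge (a point): On the strap's hinge axis, middle of the strap's width: x = 82, y = 36, z = 74.5 mm of the cradle. The axis runs along the cradle's x. The strap is a flat bar 16 mm wide, 5 mm thick, reaching 74 mm from this axis, hung between two upright cheeks 78 mm high that stand clear of the handle.
- strap_press (a point): Press point: on the strap's outer face (upper when closed), 64 mm from the hinge axis, 10 mm short of the free end.
- strap_bumper (a point): Strap's mid-plane 36 mm from the hinge, over an 18 mm rubber ball fixed to the underside, far point 15.5 mm from here: it meets a seated handle at about 0 rad. It hardly gives, so the push rises within a millimetre, too little to set by measured height: stop by force, about 4 N at strap_press over what swings it. Hinge friction then keeps a grip of 5 N or more.
- tray: White plastic pull-out tray, locked out, fixed: 360 x 480 mm, floor 5 mm thick, walls 20 mm high. Origin: centre of its underside.
- mug: Bystander: red ceramic mug, 80 mm across, 92 mm high, on the tray. Origin: centre of its underside.
- cup: Bystander: glass measuring cup, 86 mm across, 100 mm high, on the tray. Origin: centre of its underside.
- tongs: Bystander: wooden salad tongs, about 250 mm long, 70 mm wide, 10 mm high, lying on the tray. Origin: middle of its underside.

How it is judged:
By the outcome, as a careful person would: the job done as asked, in the order asked, and still so for the second after the job is handed in, with the robot touching nothing.
It also fails if it takes over 72 s, if anything falls off the work surface, if the arm or the gripper's body presses on something with over 40 N, if the wrist force passes 120 N, or if a joint passes its speed limit or range.

## Robot

A 6-joint arm with a two-finger parallel gripper is mounted at the origin on the work surface. World frame = base frame: x ahead of the robot, y to its left, z up, the work surface at z = 0. Lengths are in mm, angles in rad, forces in N, time in s.
With the tool pointing down it reaches from about 200 to 875 mm from the base axis. Payload 3.4 kg.
Tool frame: the origin (TCP) lies on the centre line of the jaws, within the pads' length; the fingertips stand robot.tip_reach ahead of it and the grasp point (between the pads) lies 3 mm ahead of it (robot.tip_reach is the distance from the TCP to the fingertips, in mm); y points along the fingers, z is the direction in which the jaws open and shut, and the axes are right-handed (so a half turn about y gives the same grasp; the last joint's range is limited). The gripper opens to 94 mm and grips with 3 to 60 N. Pads are 16 mm wide; open, the fingers measure 119 mm over their backs; the gripper's body (75 mm by 177 mm) begins 78 mm behind the grasp point.
Start: joints at [-1.447, 0.276, 1.505, -0, 1.361, -0.121], TCP at [139.355, -557.892, 227.493] pointing down, gripper open.
Joint ranges: [-2.89, 2.89], [-0.75, 2.08], [0.22, 2.7], [-1.18, 4.32], [0.11, 2.71], [-2.7, 2.7]. Speed limits (rad/s): [2.57, 2.57, 3.14, 3.14, 3.14, 3.14].

## Interface

Orientations are given as a 3x3 rotation matrix whose columns are the frame's x, y, z axes.
In Python, from station import robot, optics, nets gives the robot as it stands.
- The arm moves only by the tool servo_tool, never from a script. Its argument "series" is text: rows parted by semicolons, each of 6 numbers parted by spaces: the shift along the tool's x, y, z in m, then the turn, a rotation vector about the tool's x, y, z in rad. A call has 1 to 12 rows; each row is the pose to reach, as a shift and turn from the pose commanded when the call began, along the tool's axes at that moment; what a row does not reach only later rows make up. A row lasts 1/12 s, in which the tool goes at most 41.7 mm and 7.16 degrees, less where a joint would pass 70% of its speed; a pose out of reach is approached as far as the arm can. A call with a gripper value outside its range is refused whole. "jaw" is the opening, from -1 (shut) to 1 (fully open), set as the call begins (left out, the last holds). The fingers move at their own pace and stop on an object; the grip force is fixed at half the most. Time passes only in rows, so rows that repeat a pose let the fingers close. It gives the time, the measured TCP pose, the force and the opening at its end, in the units of the state.
- robot.get_state(): the state, without advancing time (a new reading comes with each control period).
- optics.snapshot(name): name is "scene" or "top" or "wrist"; returns (picture, depth): 384x512x3 uint8, blue, green, red; 384x512 float32, mm along the optical axis (not along the pixel's ray), 0 where there is no reading.
- optics.calibration(name): a dict with "camera_matrix" (3x3 intrinsics, pixels), "position" and "attitude" of the camera in the world. Camera axes: x right, y up, looking along -z (the intrinsics and any distortion apply to the point x, -y, -z); pixel columns grow to the right and rows downward; lengths in mm; the calibration is good to about 2 mm. A picture is of the moment at which its call begins: read the wrist's pose just before it. calibration takes no time and is no camera call; for the wrist camera it gives the pose at the moment of the call.
- robot.hand_in(): hands the job in, once; it reports no verdict.
Trained networks look in the newest picture that a camera, given by its name, has taken for a name from the list of things; names that differ only in an ending like _2 or _b are one class to them, and where a whole thing is asked for, a point or a joint stands for the part that bears it (a point fixed in the world has none). Each returns a list of dicts, best first, with "score" (0 to 1); they miss things now and then, are a little off and sometimes report something else, mostly with a low value. They report only what shows in the picture. A call takes as long as a camera call.
- nets.recognise(camera, target): "extent" ([left, top, right, bottom] in pixels, round what is visible of it).
- nets.silhouettes(camera, target): "region" (384x512 bool, what is visible of it) and "extent" ([left, top, right, bottom] in pixels, round what is visible of it).
The state is a dict: "time": time; "joint_pos": joint angles; "qvel": joint speeds; "joint_torque": joint torques, N m; "tool_pos": TCP position; "ee_rot": TCP orientation; "wrist_force": force on the tool from outside, world axes, zero at the start; "torque": the same for the moment, N m; "finger_gap": finger opening in mm.
Only numpy, scipy, OpenCV 4.12 (cv2) and the standard library are available. Lean on these libraries where they do the work, as an engineer would, in place of code of your own. Each camera call takes 0.05 s, during which the arm holds its last target. There are 200 camera calls.

## Working session

There is one attempt and no reset: what is moved stays moved. The work goes in short steps, Python scripts to look and compute and a tool call to move; the robot and the scene stay as the last step left them, time stands still between calls to the robot, and variables do not carry over. Pictures are saved under pics/ and viewed, about 8 in all and at most 12, crops included, and the job is handed in when it is done.

Besides the shell and the picture viewer there is one more tool, called as name(argument=value, ...) on one line, values as JSON. servo_tool: Moves the arm, as the interface text tells. Its arguments: {"type":"object","properties":{"series":{"type":"string"},"jaw":{"type":"number"}},"required":["series"]}

```bash
mkdir -p pics; cat > h.py <<'E'
import numpy as np, cv2
from station import robot, optics, nets
def cloud(name):
    c=optics.calibration(name); img,d=optics.snapshot(name)
    K=np.array(c["camera_matrix"]); v,u=np.mgrid[0:384,0:512]
    dist=c.get("distortion")
    x=(u-K[0,2])/K[0,0]*d; y=(v-K[1,2])/K[1,1]*d
    P=np.stack([x,-y,-d],-1)@np.array(c["attitude"]).T+np.array(c["position"])
    P[d<=0]=np.nan
    return img,P,c
E
python3 - <<'E'
from h import *
s=robot.get_state(); print({k:np.round(v,3).tolist() for k,v in s.items()}, robot.tip_reach)
for n in ["scene","top"]:
    img,P,c=cloud(n); cv2.imwrite(f"pics/{n}0.png",img); np.save(n+"P.npy",P)
    print(n,{k:np.round(v,3).tolist() if not isinstance(v,str) else v for k,v in c.items()})
    for t in ["whisk","rest","cradle","strap","tray","mug","cup","tongs"]:
        r=nets.silhouettes(n,t)
        for q in r[:2]:
            p=P[q["region"]]; p=p[~np.isnan(p[:,0])]
            print(t,round(q["score"],2),np.round(q["extent"]).tolist(),np.round(np.median(p,0)).tolist(),np.round(np.percentile(p,[2,98],axis=0)).tolist())
            np.save(f"m_{n}_{t}.npy",r[0]["region"])
E
```

```text
{'time': 0.0, 'joint_pos': [-1.447, 0.277, 1.506, -0.0, 1.361, -0.121], 'qvel': [0.001, -0.001, 0.002, -0.0, 0.002, 0.001], 'joint_torque': [0.0, -40.458, -23.722, 0.07, 0.034, -0.0], 'tool_pos': [139.252, -557.329, 226.615], 'ee_rot': [[-0.97, -0.0, 0.242], [-0.242, 0.002, -0.97], [-0.0, -1.0, -0.002]], 'wrist_force': [-0.588, 0.287, -0.498], 'torque': [-0.01, 0.028, -0.021], 'finger_gap': 94.092} 22.0
scene {'camera_matrix': [[352.803, 0.0, 257.029], [0.0, 352.803, 195.135], [0.0, 0.0, 1.0]], 'position': [1231.374, 520.817, 939.615], 'attitude': [[-0.544, -0.622, 0.564], [0.839, -0.391, 0.378], [-0.014, 0.678, 0.734]]}
whisk 0.77 [180.0, 148.0, 211.0, 173.0] [510.0, -245.0, 55.0] [[479.0, -335.0, 40.0], [532.0, -159.0, 61.0]]
whisk 0.67 [324.0, 178.0, 328.0, 201.0] [463.0, 267.0, 121.0] [[443.0, 258.0, 83.0], [472.0, 276.0, 143.0]]
rest 0.77 [182.0, 150.0, 205.0, 173.0] [510.0, -273.0, 5.0] [[484.0, -329.0, -2.0], [533.0, -200.0, 40.0]]
cradle 0.8 [271.0, 176.0, 334.0, 228.0] [529.0, 211.0, 11.0] [[445.0, 121.0, 4.0], [572.0, 292.0, 132.0]]
strap 0.51 [323.0, 178.0, 328.0, 204.0] [
[... 1036 characters left out ...]
 193.0, 237.0, 243.0] [525.0, 212.0, 10.0] [[453.0, 116.0, 4.0], [570.0, 284.0, 124.0]]
tray 0.8 [0.0, 128.0, 264.0, 257.0] [574.0, 313.0, 5.0] [[393.0, 41.0, -0.0], [770.0, 725.0, 21.0]]
tray 0.25 [229.0, 133.0, 260.0, 172.0] [700.0, 93.0, 19.0] [[652.0, 57.0, 6.0], [742.0, 127.0, 99.0]]
mug 0.61 [232.0, 132.0, 259.0, 169.0] [700.0, 93.0, 21.0] [[652.0, 57.0, 6.0], [746.0, 127.0, 99.0]]
cup 0.87 [175.0, 135.0, 220.0, 166.0] [707.0, 226.0, 41.0] [[662.0, 178.0, 6.0], [740.0, 278.0, 107.0]]
tongs 0.66 [111.0, 150.0, 137.0, 231.0] [589.0, 464.0, 12.0] [[471.0, 432.0, 3.0], [708.0, 496.0, 18.0]]
tongs 0.2 [0.0, 127.0, 266.0, 257.0] [576.0, 316.0, 5.0] [[391.0, 40.0, -1.0], [771.0, 746.0, 22.0]]
```

```bash
python3 - <<'E'
from h import *
a=cv2.imread("pics/top0.png"); s=cv2.imread("pics/scene0.png")
A=cv2.resize(a[170:260,160:260],(500,450),interpolation=cv2.INTER_CUBIC); 
B=cv2.resize(a[185:250,290:410],(480,260),interpolation=cv2.INTER_CUBIC)
C=cv2.resize(s[165:235,260:345],(304,250),interpolation=cv2.INTER_CUBIC)
o=np.zeros((600,800,3),np.uint8); o[:360,:400]=cv2.resize(A,(400,360)); o[:250,410:714]=C; o[365:365+208,:384]=cv2.resize(B,(384,208))
o[300:600,400:800]=cv2.resize(s,(400,300))
cv2.imwrite("pics/mix.png",o)
P=np.load("topP.npy"); 
m=np.load("m_top_whisk.npy"); p=P[m]; p=p[(p[:,2]>46)]
print(len(p), cv2.fitLine(p[:,:2].astype(np.float32),cv2.DIST_HUBER,0,.01,.01).ravel())
v=cv2.fitLine(p[:,:2].astype(np.float32),cv2.DIST_HUBER,0,.01,.01).ravel()
t=(p[:,:2]-v[2:])@v[:2]; n=(p[:,:2]-v[2:])@[-v[1],v[0]]
for lo in range(-140,160,10):
    k=(t>=lo)&(t<lo+10)
    if k.sum(): print(lo,k.sum(),np.round([n[k].min(),n[k].max(),n[k].mean(),p[k,2].max(),p[k,2].min()],1))
print(np.round([t.min(),t.max()],1))
# cradle tall points
q=P.reshape(-1,3); q=q[(q[:,0]>420)&(q[:,0]<600)&(q[:,1]>100)&(q[:,1]<310)&(q[:,2]>12)]
q=q[np.argsort(q[:,0])]; 
for r in q: print(*np.round(r).astype(int),end=" | ")
E
```

```text
595 [ 2.5998670e-01  9.6561217e-01  5.0198004e+02 -2.5115211e+02]
-110 2 [-4.9  1.9 -1.5 55.  51.8]
-100 24 [-11.9  10.8  -0.5  62.5  50.6]
-90 32 [-12.8  11.8  -0.1  63.   46.9]
-80 28 [-13.4  11.6   0.2  61.1  50.5]
-70 30 [-12.1  12.    0.1  63.6  49.9]
-60 29 [-11.8  11.7   0.7  63.3  51.7]
-50 29 [-12.8  12.3   0.1  62.7  50.4]
-40 33 [-13.3  12.4  -0.4  61.6  50.2]
-30 28 [-14.1  11.8  -0.5  62.3  48.5]
-20 35 [-13.6  12.9   0.3  61.1  47.8]
-10 30 [-13.9  12.2  -0.5  62.5  48.7]
0 30 [-13.5  10.8  -0.9  62.9  48.7]
10 25 [-13.1  10.1  -1.5  62.9  51.1]
20 31 [-14.   11.5  -0.7  63.3  47.5]
30 30 [-13.2  12.9   0.2  64.5  46.7]
40 31 [-12.1  12.8   1.   62.2  50.3]
50 33 [-12.8  13.7   1.3  62.7  46.2]
60 32 [-13.1  12.7  -0.3  61.9  49.2]
70 23 [-10.1  11.3   0.9  61.   46.2]
80 18 [-6.9  8.   1.  59.3 47.1]
90 10 [-11.2   8.2  -2.7  55.9  47.2]
100 5 [-5.8  6.4 -0.5 63.9 58.2]
110 2 [-6.3 -6.1 -6.2 68.1 61.8]
120 10 [-21.8  10.2  -3.6  69.6  51. ]
130 4 [-22.7  11.5 -13.3  69.7  54.7]
140 4 [-24.6 -22.2 -23.2  60.5  52.5]
[-103.4  180.8]
428 134 13 | 439 258 139 | 439 260 144
[... 6277 characters left out ...]
55 165 43 | 555 159 43 | 555 153 44 | 555 156 42 | 555 150 43 | 556 203 12 | 556 197 12 | 556 182 16 | 557 188 12 | 557 120 66 | 557 122 64 | 557 170 52 | 557 167 49 | 558 155 51 | 558 164 48 | 558 159 44 | 558 162 43 | 558 153 44 | 559 151 24 | 560 170 52 | 560 123 61 | 560 120 62 | 560 167 51 | 561 164 48 | 561 161 48 | 561 158 49 | 561 153 48 | 561 156 45 | 563 120 67 | 563 123 64 | 563 164 54 | 563 126 61 | 563 158 54 | 563 170 49 | 563 167 50 | 564 155 50 | 564 153 50 | 564 162 48 | 565 209 12 | 566 125 68 | 566 123 63 | 566 120 61 | 566 161 50 | 566 159 49 | 567 156 50 | 567 165 46 | 568 154 34 | 569 123 65 | 569 126 64 | 572 126 61 | 572 123 61 | 572 149 13 | 573 280 12 | 579 298 13 |
```

View pics/mix.png

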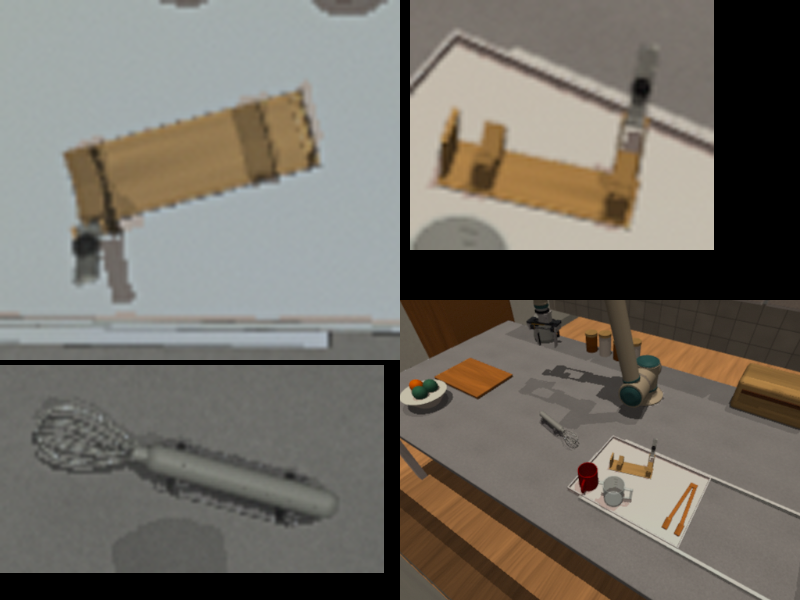

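```bash
cat >> h.py <<'E'
from scipy.spatial.transform import Rotation as Ro
def down(az):  # tool pointing down, jaw (z) axis at azimuth az (deg)
    z=np.array([np.cos(np.radians(az)),np.sin(np.radians(az)),0]); y=np.array([0,0,-1.]); return np.stack([np.cross(y,z),y,z],1)
def plan(p,R,R0=None,p0=None):
    s=robot.get_state(); R0=np.array(s["ee_rot"]) if R0 is None else R0; p0=np.array(s["tool_pos"]) if p0 is None else p0
    print("shift m",np.round(R0.T@(np.array(p)-p0)/1000,4),"rot",np.round(Ro.from_matrix(R0.T@R).as_rotvec(),4))
E
python3 - <<'E'
from h import *
plan([495.5,-275.3,190],down(-15.07))
# fit cradle: project points to template via simple params (cx,cy,ang)
from scipy.optimize import minimize
P=np.load("topP.npy").reshape(-1,3); S=np.load("sceneP.npy").reshape(-1,3)
for nm,Q in(("top",P),("scene",S)):
    q=Q[(Q[:,0]>490)&(Q[:,0]<600)&(Q[:,1]>100)&(Q[:,1]<310)&(Q[:,2]>24)&(Q[:,2]<75)]
    q=q[~np.isnan(q[:,0])]
    def box(l,x0,x1,y0,y1):
        return np.hypot(np.maximum(0,np.maximum(x0-l[:,0],l[:,0]-x1)),np.maximum(0,np.maximum(y0-l[:,1],l[:,1]-y1)))
    def cost(v,full=False):
        c,s=np.cos(v[2]),np.sin(v[2]); d=q[:,:2]-v[:2]
        l=np.stack([d@[c,s],d@[-s,c]],1)
        e=np.min([box(l,-55,-35,-27,27),box(l,72,92,-27,45),box(l,-88,-80,-22,22)],0)
        return l if full else np.minimum(e,8).sum()/len(q)
    best=min((minimize(cost,[x,y,a],method="Nelder-Mead") for x in(523,529,535) for y in(195,201,206) for a in(1.78,1.85,1.9)),key=lambda r:r.fun)
    print(nm,len(q),best.x,best.fun)
    l=cost(best.x,True)
    for a,b in((-95,-70),(-65,-30),(60,100)):
        k=(l[:,0]>a)&(l[:,0]<b); print(k.sum(),np.round(np.percentile(l[k],[3,50,97],axis=0),1).tolist())
E
```

```text
shift m [-0.414   0.0375 -0.1878] rot [-1.000e-04 -1.063e+00 -0.000e+00]
top 285 [529.49324568 199.55915944   1.83821921] 0.004983308748473709
39 [[-86.8, -20.5], [-83.7, 0.6], [-80.2, 21.1]]
128 [[-54.7, -24.7], [-44.9, -0.5], [-35.1, 25.4]]
118 [[72.2, -24.1], [80.9, -4.9], [91.4, 17.4]]
scene 246 [529.97064068 202.41645057   1.84846261] 0.03279126053944094
56 [[-86.8, -21.5], [-81.4, -6.4], [-79.9, 18.9]]
106 [[-54.5, -25.0], [-44.1, 5.1], [-35.4, 24.2]]
84 [[72.4, -26.0], [81.1, -16.2], [91.2, 16.5]]
```

servo_tool(series="-0.0345 0.003 -0.0157 0 -0.0886 0;-0.069 0.006 -0.0313 0 -0.177 0;-0.1035 0.0094 -0.047 0 -0.2658 0;-0.138 0.0125 -0.0626 0 -0.354 0;-0.1725 0.0156 -0.0783 0 -0.443 0;-0.207 0.0188 -0.094 0 -0.532 0;-0.2415 0.022 -0.1096 0 -0.62 0;-0.276 0.025 -0.125 0 -0.709 0;-0.3105 0.028 -0.141 0 -0.797 0;-0.345 0.031 -0.1565 0 -0.886 0;-0.38 0.0344 -0.172 0 -0.974 0;-0.414 0.0375 -0.1878 0 -1.063 0", jaw=1)

```text
time: 1.9
tool_pos: [497.0, -274.0, 190.0]
ee_rot: [[-0.256, 0.0, 0.967], [-0.967, -0.0, -0.256], [0.0, -1.0, 0.001]]
wrist_force: [0.2, -1.2, 0.3]
finger_gap: 93.8
```

servo_tool(series="0 0 0 0 0 0;0 0 0 0 0 0")

```text
time: 2.07
tool_pos: [496.5, -274.0, 189.6]
ee_rot: [[-0.257, -0.001, 0.966], [-0.966, 0.0, -0.257], [0.0, -1.0, -0.001]]
wrist_force: [-0.5, 0.3, 0.2]
finger_gap: 93.8
```

```bash
python3 - <<'E'
from h import *
s=robot.get_state(); print(s["time"],np.round(s["tool_pos"],1),np.round(s["ee_rot"],3).tolist(),np.round(s["joint_pos"],2),np.round(s["wrist_force"],2))
img,P,c=cloud("wrist"); cv2.imwrite("pics/w1.png",img); print(c["position"],np.round(c["attitude"],2).tolist())
r=nets.silhouettes("wrist","whisk"); print([ (q["score"],q["extent"]) for q in r])
p=P[r[0]["region"]]; p=p[(p[:,2]>48)&(p[:,2]<68)]
v=cv2.fitLine(p[:,:2].astype(np.float32),cv2.DIST_HUBER,0,.01,.01).ravel(); print(v)
t=(p[:,:2]-v[2:])@v[:2]; n=(p[:,:2]-v[2:])@[-v[1],v[0]]
for lo in range(-140,160,20):
    k=(t>=lo)&(t<lo+20)
    if k.sum()>3: print(lo,k.sum(),np.round([*np.percentile(n[k],[2,98]),n[k].mean(),np.percentile(p[k,2],95)],1))
print(t.min(),v[2:]+v[:2]*t.min())
E
```

```text
2.0667 [ 496.5 -274.   189.6] [[-0.257, -0.001, 0.966], [-0.966, 0.0, -0.257], [0.0, -1.0, -0.001]] [-0.63  0.29  1.58 -0.    1.27 -0.37] [-0.46  0.29  0.17]
[ 514.51212913 -205.15182543  347.70192975] [[0.97, 0.25, 0.06], [-0.26, 0.94, 0.24], [-0.0, -0.25, 0.97]]
[(0.91, [224.0, 0.2, 283.8, 257.4])]
[ 2.4676917e-01  9.6907431e-01  5.0398331e+02 -2.4537582e+02]
-120 109 [-11.8  12.    0.4  59.5]
-100 422 [-13.2  13.    0.1  60.5]
-80 449 [-13.2  13.6   0.1  60.4]
-60 471 [-13.2  13.3  -0.   60.5]
-40 494 [-13.2  12.9  -0.1  60.5]
-20 517 [-13.1  12.6  -0.1  60.6]
0 556 [-13.1  13.1  -0.1  60.4]
20 562 [-13.1  12.6  -0.1  60.5]
40 581 [-12.1  12.2  -0.1  60.3]
60 420 [-11.3  10.8  -0.4  59.3]
80 300 [-14.   13.7  -0.3  60.6]
100 242 [-21.9  20.5  -0.2  67.1]
120 137 [-25.2  24.1  -0.9  58.1]
140 8 [-25.   24.8   5.7  58.9]
-109.66313293234714 [ 476.92182605 -351.64754873]
```

servo_tool(series="0 0.025 0 0 0 0;0 0.05 0 0 0 0;0 0.075 0 0 -0.01 0;0 0.1 0 0 -0.01 0;0 0.12 0 0 -0.01 0;0 0.133 0 0 -0.01 0;0 0.14 0 0 -0.01 0;0 0.1415 0 0 -0.01 0;0 0.1415 0 0 -0.01 0")

```text
time: 2.92
tool_pos: [494.9, -276.3, 48.7]
ee_rot: [[-0.252, -0.0, 0.968], [-0.968, -0.0, -0.252], [0.0, -1.0, 0.0]]
wrist_force: [0.6, 0.2, -0.2]
finger_gap: 93.6
```

servo_tool(series="0 0 0 0 0 0;0 0 0 0 0 0;0 0 0 0 0 0;0 0 0 0 0 0;0 0 0 0 0 0;0 0 0 0 0 0;0 0 0 0 0 0;0 0 0 0 0 0;0 0 0 0 0 0;0 0 0 0 0 0", jaw=-1)

```text
time: 3.75
tool_pos: [495.5, -275.4, 48.4]
ee_rot: [[-0.25, -0.0, 0.968], [-0.968, -0.0, -0.25], [0.0, -1.0, -0.0]]
wrist_force: [0.3, -0.3, -0.1]
finger_gap: 30.7
```

servo_tool(series="0 0 0 0 0 0;0 0 0 0 0 0;0 0 0 0 0 0;0 -0.005 0 0 0 0;0 -0.015 0 0 0 0;0 -0.03 0 0 0 0;0 -0.05 0 0 0 0;0 -0.075 0 0 0 0;0 -0.105 0 0 0 0;0 -0.135 0 0 0 0;0 -0.16 0 0 0 0;0 -0.17 0 0 0 0")

```text
time: 4.75
tool_pos: [496.1, -276.1, 222.8]
ee_rot: [[-0.25, 0.004, 0.968], [-0.968, -0.004, -0.25], [0.003, -1.0, 0.005]]
wrist_force: [0.4, -1.0, -2.2]
finger_gap: 27.5
```

```bash
python3 - <<'E'
from h import *
s=robot.get_state(); print(s["time"],np.round(s["tool_pos"],1),np.round(s["wrist_force"],2),np.round(s["torque"],3),s["finger_gap"])
plan([495.4,-275.4,218],np.array(s["ee_rot"]))
a=np.degrees(1.84)
c,sn=np.cos(1.84),np.sin(1.84)
seat=np.array([529.5+6*c,200.5+6*sn])
# commanded pose assumed exact
plan([*seat,218],down(a-90),R0=down(-14.5),p0=np.array([495.4,-275.4,218]))
img,P,c=cloud("wrist"); cv2.imwrite("pics/w2.png",img)
r=nets.silhouettes("wrist","whisk"); print([ (q["score"],q["extent"]) for q in r])
p=P[r[0]["region"]]; p=p[~np.isnan(p[:,0])]
R=np.array(s["ee_rot"]); l=(p-s["tool_pos"])@R
for lo in range(-220,100,20):
    k=(l[:,0]>=lo)&(l[:,0]<lo+20)
    if k.sum()>3: print(lo,k.sum(),np.round([*np.percentile(l[k,2],[2,98]),*np.percentile(l[k,1],[3,50])],1))
E
```

```text
4.75 [ 496.1 -276.1  222.8] [ 0.42 -0.98 -2.22] [-0.146 -0.123 -0.031] 27.479503028574864
shift m [-0.0005  0.0048 -0.0008] rot [0. 0. 0.]
shift m [-0.4745  0.     -0.0891] rot [ 0.     -0.5223  0.    ]
[(0.79, [226.1, 1.0, 282.9, 357.5])]
-200 17 [-27.4  29.7 220.1 221.8]
-180 11 [-24.3  24.2 220.  220.9]
-140 276 [-13.4  13.4  -8.2  -1.4]
-120 1435 [-9.9  9.  -6.1 -2.9]
-100 2142 [-13.3  12.3 -10.7  -7.8]
-80 2137 [-13.4  12.3 -11.1  -8.7]
-60 1969 [-13.5  12.5 -11.3  -9. ]
-40 1823 [-13.5  12.5 -11.6  -9.3]
-20 1648 [-13.3  12.3 -11.9  -9.5]
0 1476 [-13.2  12.2 -12.   -9.7]
20 271 [-14.1  32.9 -11.7  -8. ]
40 950 [-13.3  12.  -12.5 -10.5]
60 546 [-13.6  12.3 -12.5  -9.9]
```

servo_tool(series="-0.012 0 -0.002 0 -0.013 0;-0.036 0 -0.007 0 -0.04 0;-0.07 0 -0.013 0 -0.077 0;-0.105 0 -0.02 0 -0.116 0;-0.14 0 -0.026 0 -0.154 0;-0.175 0 -0.033 0 -0.193 0;-0.21 0 -0.039 0 -0.231 0;-0.245 0 -0.046 0 -0.27 0;-0.28 0 -0.053 0 -0.308 0;-0.31 0 -0.058 0 -0.341 0;-0.332 0 -0.062 0 -0.365 0;-0.345 0 -0.065 0 -0.38 0")

```text
time: 5.85
tool_pos: [516.5, 78.5, 215.7]
ee_rot: [[0.131, -0.006, 0.991], [-0.991, 0.001, 0.131], [-0.002, -1.0, -0.006]]
wrist_force: [0.4, 0.8, -2.6]
finger_gap: 27.2
```

```bash
python3 - <<'E'
from h import *
s=robot.get_state(); print(s["time"],np.round(s["tool_pos"],1))
c,sn=np.cos(1.84),np.sin(1.84)
plan([529.5+6*c,200.5+6*sn,218],down(np.degrees(1.84)-90))
E
```

```text
5.85 [516.5  78.5 215.7]
shift m [-0.1252 -0.0021  0.0281] rot [ 0.0056 -0.1379 -0.0026]
```

servo_tool(series="-0.015 0 0.003 0.001 -0.016 0;-0.037 0 0.008 0.002 -0.04 0;-0.06 0 0.013 0.003 -0.066 0;-0.084 0 0.019 0.003 -0.092 0;-0.105 0 0.024 0.003 -0.116 0;-0.119 -0.001 0.027 0.003 -0.131 0;-0.125 -0.001 0.028 0.003 -0.138 0;-0.125 -0.001 0.028 0.003 -0.138 0;-0.125 -0.001 0.028 0.003 -0.138 0")

```text
time: 6.6
tool_pos: [530.1, 201.9, 218.5]
ee_rot: [[0.262, 0.001, 0.965], [-0.965, -0.001, 0.262], [0.001, -1.0, 0.001]]
wrist_force: [-0.1, -0.5, -2.5]
finger_gap: 27.5
```

```bash
python3 - <<'E'
from h import *
s=robot.get_state(); print(s["time"],np.round(s["tool_pos"],1),np.round(s["ee_rot"],3).tolist(),np.round(s["wrist_force"],2))
c,sn=np.cos(1.84),np.sin(1.84)
plan([529.5+6*c,200.5+6*sn,218],down(np.degrees(1.84)-90))
img,P,cc=cloud("wrist"); cv2.imwrite("pics/w3.png",img); 
Q=P.reshape(-1,3); M=np.isfinite(Q[:,0])&(Q[:,2]<75)&(Q[:,2]>24)
d=Q[:,:2]-[529.5,200.5]; l=np.stack([d@[c,sn],d@[-sn,c],Q[:,2]],1)[M]
for nm,a,b in(("stop",-95,-70),("p1",-65,-28),("p2",62,100)):
    k=(l[:,0]>a)&(l[:,0]<b)&(abs(l[:,1])<34); 
    if k.sum()>5: print(nm,k.sum(),np.round(np.percentile(l[k],[2,50,98],axis=0),1).tolist())
k=(l[:,2]<47); print(np.histogram(l[k,0],np.arange(-100,101,10)))
E
```

```text
6.6 [530.1 201.9 218.5] [[0.262, 0.001, 0.965], [-0.965, -0.001, 0.262], [0.001, -1.0, 0.001]] [-0.11 -0.5  -2.48]
shift m [-0.0048  0.0005 -0.0009] rot [-0.0006 -0.0038  0.0012]
p2 37 [[69.2, 30.8, 25.3], [89.8, 31.0, 53.5], [92.8, 33.8, 72.1]]
(array([  0,   0,   0, 153, 165, 145, 144, 151, 146,  97, 118,  96,  77,
        56,  12,   0,   2,   3,   5,   6]), array([-100,  -90,  -80,  -70,  -60,  -50,  -40,  -30,  -20,  -10,    0,
         10,   20,   30,   40,   50,   60,   70,   80,   90,  100]))
```

View pics/w3.png

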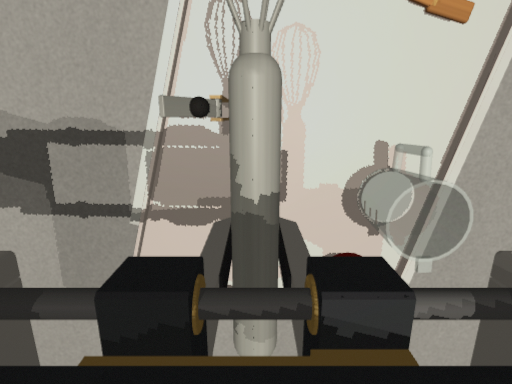

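servo_tool(series="-0.004 0.012 -0.001 0 0 0;-0.004 0.032 -0.001 0 -0.003 0;-0.004 0.055 -0.001 0 -0.003 0;-0.004 0.08 -0.001 0 -0.003 0;-0.004 0.105 -0.001 0 -0.003 0;-0.004 0.125 -0.001 0 -0.003 0;-0.004 0.138 -0.001 0 -0.003 0;-0.004 0.146 -0.001 0 -0.003 0;-0.004 0.151 -0.001 0 -0.003 0;-0.004 0.151 -0.001 0 -0.003 0;-0.004 0.151 -0.001 0 -0.003 0")

```text
time: 7.57
tool_pos: [529.9, 205.8, 69.0]
ee_rot: [[0.264, 0.004, 0.964], [-0.964, 0.001, 0.264], [0.0, -1.0, 0.004]]
wrist_force: [0.8, -0.1, -2.4]
finger_gap: 27.2
```

```bash
python3 - <<'E'
from h import *
s=robot.get_state(); print(s["time"],np.round(s["tool_pos"],1),np.round(s["wrist_force"],2),np.round(s["torque"],3))
c,sn=np.cos(1.84),np.sin(1.84)
d=np.array(s["tool_pos"])[:2]-[529.5,200.5]; print("in cradle",d@[c,sn],d@[-sn,c])
o=np.zeros((384,800,3),np.uint8)
for i,n in enumerate(["top","scene"]):
    img,P,cc=cloud(n)
    x=img[165:255,165:265] if n=="top" else img[150:240,250:350]
    o[:360,i*400:i*400+400]=cv2.resize(x,(400,360),interpolation=cv2.INTER_CUBIC)
cv2.imwrite("pics/desc.png",o)
E
```

```text
7.5667 [529.9 205.8  69. ] [ 0.81 -0.07 -2.35] [-0.095 -0.169  0.03 ]
in cradle 5.047466005356013 -1.7748514104196758
```

View pics/desc.png

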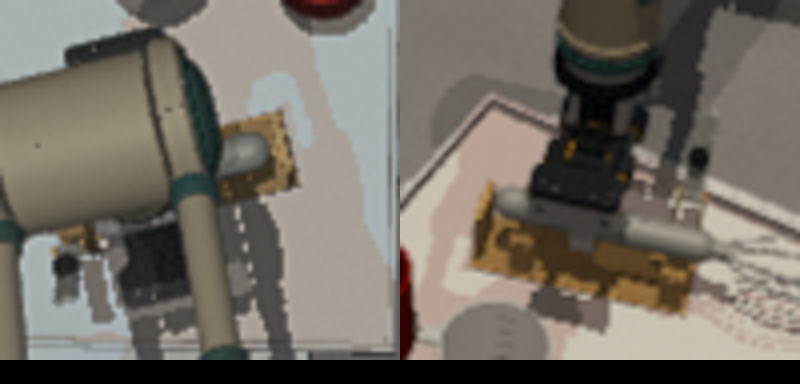

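servo_tool(series="0 0.002 -0.001 0 0 0;0 0.004 -0.0015 0 0 0;0 0.006 -0.0015 0 0 0;0 0.008 -0.0015 0 0 0;0 0.0095 -0.0015 0 0 0;0 0.011 -0.0015 0 0 0;0 0.012 -0.0015 0 0 0;0 0.012 -0.0015 0 0 0;0 0.012 -0.0015 0 0 0")

```text
time: 8.42
tool_pos: [527.9, 205.8, 56.3]
ee_rot: [[0.265, 0.003, 0.964], [-0.964, 0.0, 0.265], [0.0, -1.0, 0.003]]
wrist_force: [-0.0, 0.7, -2.2]
finger_gap: 27.4
```

servo_tool(series="0 0.001 0 0 0 0;0 0.002 0 0 0 0;0 0.002 0 0 0 0;0 0.002 0 0 0 0")

```text
time: 8.75
tool_pos: [527.9, 205.7, 54.4]
ee_rot: [[0.265, 0.003, 0.964], [-0.964, 0.001, 0.265], [0.0, -1.0, 0.003]]
wrist_force: [0.5, 0.5, -2.0]
finger_gap: 27.7
```

servo_tool(series="0 0.0005 0 0 0 0;0 0.001 0 0 0 0;0 0.001 0 0 0 0;0 0.001 0 0 0 0")

```text
time: 9.08
tool_pos: [528.2, 205.8, 53.8]
ee_rot: [[0.265, 0.004, 0.964], [-0.964, 0.001, 0.265], [0.0, -1.0, 0.004]]
wrist_force: [-0.2, -0.6, 1.2]
finger_gap: 27.3
```

servo_tool(series="0 0.0005 0 0 0 0;0 0.001 0 0 0 0;0 0.001 0 0 0 0;0 0.001 0 0 0 0")

```text
time: 9.42
tool_pos: [528.5, 205.8, 53.6]
ee_rot: [[0.265, 0.005, 0.964], [-0.964, 0.001, 0.265], [0.001, -1.0, 0.005]]
wrist_force: [-0.8, -0.8, 7.3]
finger_gap: 27.0
```

servo_tool(series="0 0.0005 0 0 0 0;0 0.001 0 0 0 0;0 0.001 0 0 0 0;0 0.001 0 0 0 0")

```text
time: 9.75
tool_pos: [528.5, 205.8, 53.5]
ee_rot: [[0.265, 0.005, 0.964], [-0.964, 0.001, 0.265], [0.001, -1.0, 0.005]]
wrist_force: [-3.4, -2.0, 12.5]
finger_gap: 27.1
```

servo_tool(series="0 -0.001 0 0 0 0;0 -0.002 0 0 0 0;0.001 -0.002 0 0 0 0;0.002 -0.002 0 0 0 0;0.003 -0.002 0 0 0 0;0.003 -0.002 0 0 0 0;0.003 -0.002 0 0 0 0")

```text
time: 10.33
tool_pos: [529.0, 203.9, 53.6]
ee_rot: [[0.264, 0.004, 0.964], [-0.964, 0.002, 0.264], [-0.001, -1.0, 0.004]]
wrist_force: [-0.5, 4.8, 2.5]
finger_gap: 27.1
```

servo_tool(series="0.0005 0 0 0 0 0;0.001 0 0 0 0 0;0.001 0 0 0 0 0;0.001 0 0 0 0 0")

```text
time: 10.67
tool_pos: [529.3, 202.9, 53.6]
ee_rot: [[0.264, 0.004, 0.964], [-0.964, 0.002, 0.264], [-0.001, -1.0, 0.004]]
wrist_force: [-0.6, 5.1, 3.3]
finger_gap: 27.4
```

servo_tool(series="0.0005 0 0 0 0 0;0.001 0 0 0 0 0;0.001 0 0 0 0 0;0.001 0 0 0 0 0")

```text
time: 11.0
tool_pos: [529.5, 202.0, 53.6]
ee_rot: [[0.264, 0.004, 0.964], [-0.964, 0.002, 0.264], [-0.001, -1.0, 0.004]]
wrist_force: [-0.4, 4.7, 3.0]
finger_gap: 27.0
```

servo_tool(series="0.0005 -0.0007 0 0 0 0;0.001 -0.0007 0 0 0 0;0.001 -0.0007 0 0 0 0;0.001 -0.0007 0 0 0 0")

```text
time: 11.33
tool_pos: [529.7, 200.2, 53.9]
ee_rot: [[0.264, 0.003, 0.964], [-0.964, 0.001, 0.264], [-0.0, -1.0, 0.003]]
wrist_force: [0.5, 4.8, 0.2]
finger_gap: 27.2
```

servo_tool(series="0.0005 0 0 0 0 0;0.001 0 0 0 0 0;0.001 0 0 0 0 0;0.001 0 0 0 0 0")

```text
time: 11.67
tool_pos: [529.7, 200.1, 54.0]
ee_rot: [[0.264, 0.003, 0.965], [-0.965, 0.003, 0.264], [-0.002, -1.0, 0.003]]
wrist_force: [0.3, 6.8, -1.0]
finger_gap: 27.2
```

servo_tool(series="0.0005 0 0 0 0 0;0.001 0 0 0 0 0;0.001 0 0 0 0 0;0.001 0 0 0 0 0")

```text
time: 12.0
tool_pos: [529.7, 200.0, 54.0]
ee_rot: [[0.263, 0.003, 0.965], [-0.965, 0.004, 0.263], [-0.003, -1.0, 0.003]]
wrist_force: [-0.4, 10.0, -1.0]
finger_gap: 27.0
```

servo_tool(series="0 0.0005 0 0 0 0;0 0.001 0 0 0 0;0 0.001 0 0 0 0")

```text
time: 12.25
tool_pos: [529.7, 199.9, 53.9]
ee_rot: [[0.264, 0.003, 0.965], [-0.965, 0.004, 0.264], [-0.003, -1.0, 0.004]]
wrist_force: [-1.6, 8.3, 4.7]
finger_gap: 27.4
```

servo_tool(series="0 0 0 0 0 0;0 0 0 0 0 0;0 0 0 0 0 0;0 0 0 0 0 0;0 0 0 0 0 0;0 0 0 0 0 0", jaw=0)

```text
time: 12.75
tool_pos: [529.9, 197.6, 52.9]
ee_rot: [[0.265, 0.002, 0.964], [-0.964, -0.0, 0.265], [0.001, -1.0, 0.002]]
wrist_force: [0.1, 0.7, -0.0]
finger_gap: 47.2
```

```bash
python3 - <<'E'
from h import *
s=robot.get_state(); print(s["time"],np.round(s["tool_pos"],1),np.round(s["wrist_force"],2),s["finger_gap"])
R=np.array(s["ee_rot"])
img,P,c=cloud("wrist"); cv2.imwrite("pics/w4.png",img)
q=P.reshape(-1,3);q=q[np.isfinite(q[:,0])]; l=(q-s["tool_pos"])@R; 
k=(abs(l[:,2])<8)&(q[:,2]>50)&(q[:,2]<80)
for lo in range(-220,120,10):
    j=k&(l[:,0]>=lo)&(l[:,0]<lo+10)
    if j.sum()>3: print(lo,j.sum(),np.round([*np.percentile(q[j,2],[50,97]),l[j,2][q[j,2]>np.percentile(q[j,2],70)].mean()],1))
E
```

```text
12.75 [529.9 197.6  52.9] [ 0.12  0.66 -0.03] 47.19415195341507
-130 86 [60.9 62.5 -0.6]
-120 744 [58.  60.7 -0.6]
-110 659 [58.3 62.3 -0.4]
-100 751 [63.6 65.6 -0.3]
-90 739 [64.2 65.8 -0.4]
-80 697 [64.2 65.7 -0.5]
-70 666 [64.2 65.8 -0.5]
-60 637 [64.3 65.8 -0.4]
-50 598 [64.3 65.8 -0.4]
-40 581 [64.3 65.8 -0.4]
-30 543 [64.4 65.9 -0.5]
-20 522 [64.4 65.9 -0.4]
-10 493 [64.5 65.8 -0.4]
0 478 [64.6 65.9 -0.5]
10 459 [64.5 65.9 -0.2]
20 73 [64.4 65.6 -0.3]
40 289 [64.8 66.  -0.3]
50 390 [64.7 66.1 -0.2]
60 283 [64.5 66.  -0.5]
70 4 [60.6 61.8  6.1]
```

servo_tool(series="0 -0.004 0 0 0 0;0 -0.015 0 0 0 0;0 -0.035 0 0 0 0;0 -0.06 0 0 0 0;0 -0.09 0 0 0 0;0 -0.12 0 0 0 0;0 -0.15 0 0 0 0;0 -0.17 0 0 0 0;0 -0.18 0 0 0 0;0 -0.18 0 0 0 0;0 -0.18 0 0 0 0")

```text
time: 13.72
tool_pos: [529.2, 197.8, 232.7]
ee_rot: [[0.265, 0.003, 0.964], [-0.964, 0.0, 0.265], [0.0, -1.0, 0.003]]
wrist_force: [-0.1, -1.0, -0.6]
finger_gap: 47.0
```

```bash
python3 - <<'E'
from h import *
s=robot.get_state(); print(s["time"],np.round(s["tool_pos"],1),np.round(s["wrist_force"],2),s["finger_gap"])
img,P,cc=cloud("wrist"); cv2.imwrite("pics/w5.png",img); np.save("w5.npy",P)
c,sn=np.cos(1.84),np.sin(1.84)
q=P.reshape(-1,3); M=np.isfinite(q[:,0]); d=q[:,:2]-[529.5,200.5]; l=np.stack([d@[c,sn],d@[-sn,c],q[:,2]],1)[M]
k=(abs(l[:,1])<26)&(l[:,2]>25)&(l[:,2]<80)
for lo in range(-95,-40,3):
    j=k&(l[:,0]>=lo)&(l[:,0]<lo+3)
    if j.sum()>3: print(lo,j.sum(),np.round(np.percentile(l[j],[3,50,97],axis=0)[:,1:],0).tolist())
for t in("strap","cradle","strap_bumper"):
    r=nets.silhouettes("wrist",t); print(t,[(round(x["score"],2),np.round(x["extent"])) for x in r])
j=(l[:,2]>80)&(l[:,2]<160)&(abs(l[:,0]-82)<40)&(abs(l[:,1]-60)<45); print(len(l[j])); print(np.round(l[j][::max(1,j.sum()//60)]).astype(int).tolist())
E
```

```text
13.7167 [529.2 197.8 232.7] [-0.08 -0.97 -0.59] 46.95303180380193
-89 63 [[-18.0, 62.0], [0.0, 64.0], [21.0, 65.0]]
-86 80 [[-19.0, 63.0], [1.0, 64.0], [21.0, 65.0]]
-83 319 [[-20.0, 29.0], [-1.0, 55.0], [21.0, 65.0]]
-80 6 [[-4.0, 57.0], [2.0, 59.0], [8.0, 61.0]]
-77 23 [[-8.0, 57.0], [1.0, 62.0], [10.0, 64.0]]
-74 38 [[-10.0, 57.0], [1.0, 63.0], [12.0, 65.0]]
-71 43 [[-11.0, 56.0], [0.0, 64.0], [13.0, 66.0]]
-68 55 [[-12.0, 55.0], [1.0, 64.0], [14.0, 66.0]]
-65 53 [[-12.0, 55.0], [1.0, 64.0], [14.0, 66.0]]
-62 49 [[-12.0, 55.0], [1.0, 64.0], [14.0, 66.0]]
-59 59 [[-11.0, 54.0], [1.0, 64.0], [15.0, 66.0]]
-56 97 [[-23.0, 47.0], [-0.0, 58.0], [24.0, 66.0]]
-53 98 [[-24.0, 46.0], [1.0, 56.0], [24.0, 66.0]]
-50 101 [[-23.0, 47.0], [-0.0, 58.0], [24.0, 66.0]]
-47 103 [[-23.0, 46.0], [1.0, 59.0], [24.0, 66.0]]
-44 98 [[-23.0, 47.0], [2.0, 58.0], [24.0, 66.0]]
-41 106 [[-23.0, 25.0], [-2.0, 55.0], [24.0, 66.0]]
strap [(0.91, array([168.,  92., 226., 113.])), (0.39, array([400.,   0., 466.,  24.])), (0.18, array([135.,   0., 512., 291.]))]
cradle [(0.94, array([162.,  92., 282., 252.]))]
s
[... 245 characters left out ...]
4, 122], [88, 41, 93], [84, 66, 141], [85, 54, 121], [87, 40, 92], [83, 65, 140], [84, 52, 123], [86, 38, 88], [83, 65, 138], [83, 51, 124], [85, 38, 87], [82, 63, 137], [82, 49, 125], [84, 36, 85], [81, 63, 133], [82, 48, 122], [83, 34, 85], [80, 61, 133], [81, 46, 125], [79, 72, 146], [80, 59, 129], [80, 43, 123], [78, 70, 147], [79, 58, 127], [79, 42, 122], [77, 68, 148], [78, 57, 124], [78, 40, 121], [77, 68, 144], [77, 55, 121], [78, 41, 94], [76, 66, 142], [77, 53, 121], [77, 39, 91], [75, 65, 140], [76, 52, 121], [77, 38, 88], [75, 64, 137], [75, 50, 123], [76, 36, 86], [74, 62, 136], [74, 48, 122], [75, 34, 85], [73, 61, 133], [73, 46, 119], [72, 50, 118], [72, 36, 84], [70, 38, 84]]
```

View pics/w5.png

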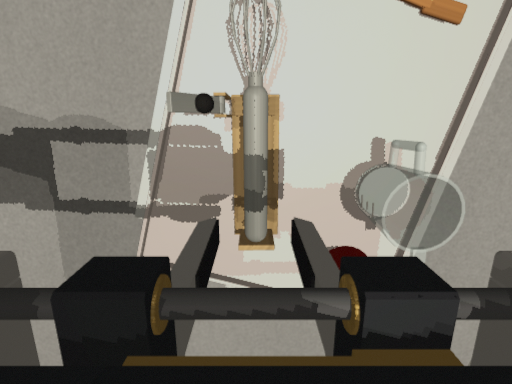

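```bash
cat >> h.py <<'E'
C,S=np.cos(1.84),np.sin(1.84)
def w(x,y,z): return np.array([529.5+C*x-S*y,200.5+S*x+C*y,z+5])   # cradle->world
def inc(p): d=np.array(p)[:2]-[529.5,200.5]; return np.round([d@[C,S],d@[-S,C],p[2]-5],1)
RP=down(np.degrees(1.84))
E
python3 - <<'E'
from h import *
s=robot.get_state(); print(np.round(s["joint_pos"],2))
plan(w(82,100,228),RP); plan(w(82,100,141.5),RP)
E
```

```text
[ 0.23  0.26  1.52 -0.    1.36 -0.03]
shift m [-0.0843 -0.0017 -0.0985] rot [ 7.000e-04 -1.572e+00 -3.000e-04]
shift m [-0.0844  0.0848 -0.0984] rot [ 7.000e-04 -1.572e+00 -3.000e-04]
```

servo_tool(series="-0.007 0 -0.008 0 -0.11 0;-0.014 0 -0.016 0 -0.23 0;-0.021 0 -0.025 0 -0.35 0;-0.028 0 -0.033 0 -0.47 0;-0.035 0 -0.041 0 -0.59 0;-0.042 0 -0.049 0 -0.71 0;-0.049 0 -0.057 0 -0.83 0;-0.056 0 -0.066 0 -0.95 0;-0.063 0 -0.074 0 -1.07 0;-0.07 0 -0.082 0 -1.19 0;-0.077 0 -0.09 0 -1.31 0;-0.0844 0 -0.0984 0 -1.43 0", jaw=-1)

```text
time: 14.92
tool_pos: [411.3, 253.2, 231.6]
ee_rot: [[0.991, 0.001, -0.133], [0.133, -0.0, 0.991], [0.001, -1.0, -0.001]]
wrist_force: [0.5, 0.3, 0.6]
finger_gap: 0.6
```

servo_tool(series="0 0 0 0 -0.1 0;0 0 0 0 -0.14 0;0 0 0 0 -0.14 0;0 0 0 0 -0.14 0")

```text
time: 15.25
tool_pos: [411.9, 253.1, 231.9]
ee_rot: [[0.965, 0.001, -0.263], [0.263, -0.0, 0.965], [0.001, -1.0, -0.001]]
wrist_force: [-0.2, 0.2, 0.1]
finger_gap: 0.5
```

```bash
python3 - <<'E'
from h import *
s=robot.get_state(); print(s["time"],inc(s["tool_pos"]),s["finger_gap"])
plan(w(82,100,141.5),RP)
img,P,cc=cloud("wrist")
q=P.reshape(-1,3); M=np.isfinite(q[:,0]); d=q[:,:2]-[529.5,200.5]; l=np.stack([d@[C,S],d@[-S,C],q[:,2]-5],1)[M]
j=(l[:,2]>76)&(l[:,2]<155)&(abs(l[:,0]-82)<12)&(l[:,1]>30)&(l[:,1]<85); l=l[j]
for z in range(76,150,6):
    k=(l[:,2]>=z)&(l[:,2]<z+6)
    if k.sum()>2: print(z,k.sum(),np.round(np.percentile(l[k],[3,50,97],axis=0)).tolist())
E
```

```text
15.25 [ 82.   99.4 226.9] 0.5084593198005715
shift m [-0.0007  0.0854  0.    ] rot [ 0.0005 -0.0032  0.0012]
```

servo_tool(series="0 0.02 0 0 0 0;0 0.045 0 0 0 0;0 0.068 0 0 0 0;0 0.08 0 0 0 0;0 0.085 0 0 0 0;0.004 0.085 0 0 0 0;0.009 0.085 0 0 0 0;0.012 0.085 0 0 0 0;0.012 0.085 0 0 0 0")

```text
time: 16.05
tool_pos: [426.0, 257.1, 149.0]
ee_rot: [[0.965, 0.006, -0.264], [0.264, 0.002, 0.965], [0.006, -1.0, 0.0]]
wrist_force: [-0.1, 0.4, -1.0]
finger_gap: 0.4
```

servo_tool(series="0.002 0 0 0 0 0;0.004 0 0 0 0 0;0.006 0 0 0 0 0;0.008 0 0 0 0 0;0.01 0 0 0 0 0;0.012 0 0 0 0 0")

```text
time: 16.55
tool_pos: [435.1, 259.5, 147.9]
ee_rot: [[0.964, 0.002, -0.264], [0.264, 0.0, 0.964], [0.002, -1.0, -0.0]]
wrist_force: [-2.8, -1.2, 2.9]
finger_gap: 0.3
```

servo_tool(series="0.003 -0.001 0 0 0 0;0.006 -0.003 0 0 0 0;0.009 -0.004 0 0 0 0;0.012 -0.006 0 0 0 0;0.015 -0.008 0 0 0 0;0.018 -0.009 0 0 0 0;0.021 -0.01 0 0 0 0;0.024 -0.012 0 0 0 0;0.027 -0.014 0 0 0 0;0.029 -0.014 0 0 0 0")

```text
time: 17.38
tool_pos: [464.0, 267.4, 162.3]
ee_rot: [[0.965, 0.003, -0.264], [0.264, 0.001, 0.965], [0.003, -1.0, -0.0]]
wrist_force: [-1.0, -0.7, 1.1]
finger_gap: 0.8
```

```bash
python3 - <<'E'
from h import *
s=robot.get_state(); print(s["time"],inc(s["tool_pos"]),np.round(s["wrist_force"],1))
plan(w(82,46.5,134.5+22),RP)
o=np.zeros((384,800,3),np.uint8)
for i,n in enumerate(["top","scene"]):
    img,P,cc=cloud(n)
    x=img[165:255,165:265] if n=="top" else img[150:240,250:350]
    o[:360,i*400:i*400+400]=cv2.resize(x,(400,360),interpolation=cv2.INTER_CUBIC)
cv2.imwrite("pics/push1.png",o)
E
```

```text
17.3833 [ 81.9  45.3 157.3] [-1.  -0.7  1.1]
shift m [-0.0012  0.0008  0.0001] rot [ 0.0003 -0.002   0.0033]
```

View pics/push1.png

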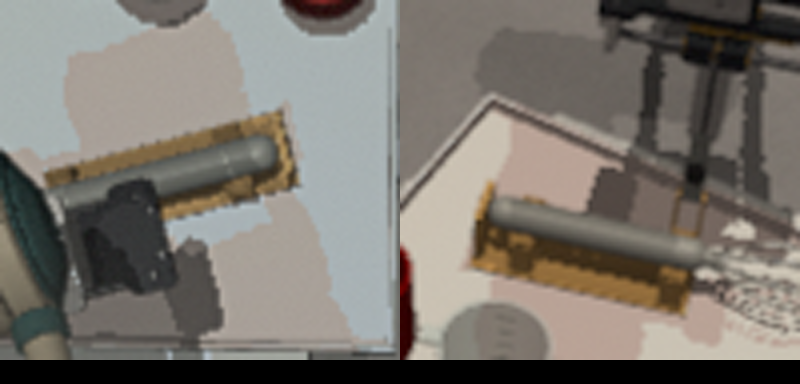

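servo_tool(series="0.005 0 0 0 0 0;0.01 0.0005 0 0 0 0;0.015 0.0015 0 0 0 0;0.02 0.003 0 0 0 0;0.025 0.005 0 0 0 0;0.029 0.0067 0 0 0 0;0.033 0.009 0 0 0 0;0.037 0.012 0 0 0 0;0.041 0.0152 0 0 0 0;0.0455 0.02 0 0 0 0;0.049 0.024 0 0 0 0;0.049 0.024 0 0 0 0")

```text
time: 18.48
tool_pos: [512.0, 280.5, 137.1]
ee_rot: [[0.965, 0.004, -0.264], [0.264, 0.001, 0.965], [0.004, -1.0, -0.001]]
wrist_force: [-0.2, 0.4, 0.5]
finger_gap: 0.6
```

```bash
python3 - <<'E'
from h import *
s=robot.get_state(); print(s["time"],inc(s["tool_pos"]),np.round(s["wrist_force"],1))
for r,t in((62,.4),(66,.25),(68,.2)):
    print(t); plan(w(82,36-r*np.cos(t)+2.5*np.sin(t)+8,74.5+r*np.sin(t)+2.5*np.cos(t)+22),RP)
E
```

```text
18.4833 [ 81.7  -4.4 132.1] [-0.2  0.4  0.5]
0.4
shift m [0.0077 0.0092 0.0003] rot [ 0.0005 -0.0021  0.0038]
0.25
shift m [0.0148 0.017  0.0003] rot [ 0.0005 -0.0021  0.0038]
0.2
shift m [0.0176 0.0198 0.0003] rot [ 0.0005 -0.0021  0.0038]
```

servo_tool(series="0.002 0.002 0 0 0 0;0.004 0.004 0 0 0 0;0.006 0.0065 0 0 0 0;0.008 0.009 0 0 0 0;0.01 0.0115 0 0 0 0;0.0125 0.014 0 0 0 0;0.015 0.017 0 0 0 0;0.015 0.017 0 0 0 0")

```text
time: 19.15
tool_pos: [526.5, 284.4, 120.6]
ee_rot: [[0.965, 0.004, -0.264], [0.264, 0.001, 0.965], [0.004, -1.0, -0.0]]
wrist_force: [-0.8, 0.4, 0.1]
finger_gap: 0.2
```

```bash
python3 - <<'E'
from h import *
s=robot.get_state(); print(s["time"],inc(s["tool_pos"]),np.round(s["wrist_force"],1))
for r,y in ((64,-28),): plan(w(82,y,74.5+2.5+22),RP)
P=None
for n in ["scene","wrist"]:
    img,P,cc=cloud(n); cv2.imwrite(f"pics/{n}_p2.png",img)
x=cv2.imread("pics/scene_p2.png")[160:235,270:345]; o=np.zeros((384,800,3),np.uint8); o[:384,:384]=cv2.resize(x,(384,384),interpolation=cv2.INTER_CUBIC); o[:300,400:800]=cv2.resize(img,(400,300)); cv2.imwrite("pics/p2.png",o)
E
```

```text
19.15 [ 81.7 -19.4 115.6] [-0.8  0.4  0.1]
shift m [0.0085 0.0167 0.0003] rot [ 0.0004 -0.0021  0.0043]
```

View pics/p2.png

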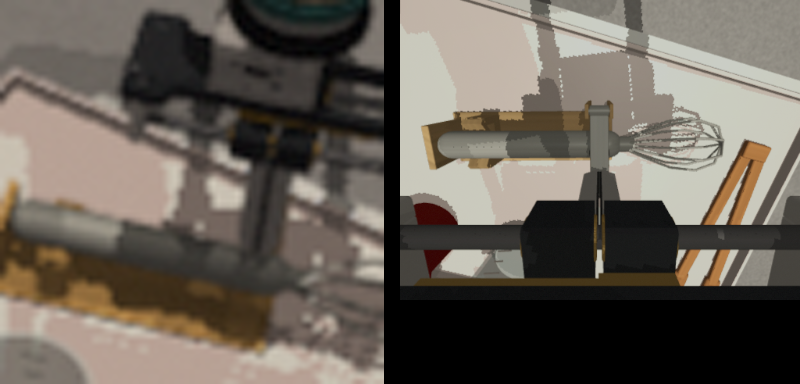

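servo_tool(series="0.002 0.002 0 0 0 0;0.004 0.004 0 0 0 0;0.006 0.006 0 0 0 0;0.008 0.008 0 0 0 0;0.0085 0.009 0 0 0 0;0.0085 0.01 0 0 0 0;0.0085 0.011 0 0 0 0;0.0085 0.011 0 0 0 0")

```text
time: 19.92
tool_pos: [534.1, 286.6, 110.1]
ee_rot: [[0.965, 0.004, -0.264], [0.264, 0.001, 0.965], [0.004, -1.0, -0.0]]
wrist_force: [-1.2, 0.1, 1.0]
finger_gap: 0.4
```

servo_tool(series="0 0.0005 0 0 0 0;0 0.001 0 0 0 0;0 0.0015 0 0 0 0;0 0.002 0 0 0 0;0 0.002 0 0 0 0")

```text
time: 20.33
tool_pos: [534.2, 286.6, 108.3]
ee_rot: [[0.964, 0.004, -0.264], [0.264, 0.001, 0.964], [0.004, -1.0, -0.0]]
wrist_force: [-0.6, -0.8, 2.2]
finger_gap: 0.7
```

servo_tool(series="0 0.0005 0 0 0 0;0 0.001 0 0 0 0;0 0.001 0 0 0 0")

```text
time: 20.58
tool_pos: [534.2, 286.6, 107.3]
ee_rot: [[0.965, 0.004, -0.264], [0.264, 0.001, 0.965], [0.004, -1.0, -0.0]]
wrist_force: [0.1, -0.0, 2.7]
finger_gap: 0.4
```

servo_tool(series="0 0.0005 0 0 0 0;0 0.001 0 0 0 0;0 0.0015 0 0 0 0;0 0.0015 0 0 0 0")

```text
time: 20.92
tool_pos: [534.3, 286.7, 105.7]
ee_rot: [[0.965, 0.004, -0.264], [0.264, 0.001, 0.965], [0.004, -1.0, -0.0]]
wrist_force: [1.7, 0.1, 2.3]
finger_gap: 0.8
```

servo_tool(series="0 0.0005 0 0 0 0;0 0.0005 0 0 0 0;0 0.0005 0 0 0 0")

```text
time: 21.17
tool_pos: [534.2, 286.6, 105.3]
ee_rot: [[0.965, 0.004, -0.264], [0.264, 0.001, 0.965], [0.004, -1.0, -0.0]]
wrist_force: [2.0, 0.8, 3.3]
finger_gap: 0.5
```

servo_tool(series="0 0.0005 0 0 0 0;0 0.0005 0 0 0 0;0 0.0005 0 0 0 0")

```text
time: 21.42
tool_pos: [534.1, 286.6, 104.8]
ee_rot: [[0.965, 0.004, -0.264], [0.264, 0.001, 0.965], [0.004, -1.0, -0.0]]
wrist_force: [2.3, 0.8, 2.8]
finger_gap: 0.2
```

servo_tool(series="0 0.0005 0 0 0 0;0 0.0005 0 0 0 0;0 0.0005 0 0 0 0")

```text
time: 21.67
tool_pos: [534.0, 286.6, 104.3]
ee_rot: [[0.965, 0.004, -0.264], [0.264, 0.001, 0.965], [0.004, -1.0, -0.0]]
wrist_force: [2.5, 0.7, 3.8]
finger_gap: 0.7
```

servo_tool(series="0 0.0005 0 0 0 0;0 0.0005 0 0 0 0;0 0.0005 0 0 0 0")

```text
time: 21.92
tool_pos: [534.0, 286.6, 103.8]
ee_rot: [[0.965, 0.004, -0.264], [0.264, 0.001, 0.965], [0.004, -1.0, -0.0]]
wrist_force: [2.9, 0.8, 4.0]
finger_gap: 0.1
```

servo_tool(series="0 0.0004 0 0 0 0;0 0.0004 0 0 0 0;0 0.0004 0 0 0 0")

```text
time: 22.17
tool_pos: [534.0, 286.6, 103.6]
ee_rot: [[0.965, 0.004, -0.264], [0.264, 0.001, 0.965], [0.004, -1.0, -0.0]]
wrist_force: [3.1, 1.1, 4.7]
finger_gap: 0.4
```

servo_tool(series="0 0.0004 0 0 0 0;0 0.0004 0 0 0 0;0 0.0004 0 0 0 0")

```text
time: 22.42
tool_pos: [534.0, 286.6, 103.5]
ee_rot: [[0.964, 0.004, -0.264], [0.264, 0.001, 0.965], [0.004, -1.0, -0.0]]
wrist_force: [1.6, 0.8, 7.3]
finger_gap: 0.6
```

servo_tool(series="0 0.0004 0 0 0 0;0 0.0004 0 0 0 0;0 0.0004 0 0 0 0")

```text
time: 22.67
tool_pos: [534.0, 286.6, 103.3]
ee_rot: [[0.964, 0.004, -0.264], [0.264, 0.001, 0.965], [0.004, -1.0, -0.0]]
wrist_force: [2.8, 0.2, 7.0]
finger_gap: 0.2
```

servo_tool(series="0 0.0003 0 0 0 0;0 0.0003 0 0 0 0;0 0.0003 0 0 0 0")

```text
time: 22.92
tool_pos: [534.0, 286.6, 103.2]
ee_rot: [[0.964, 0.004, -0.264], [0.264, 0.001, 0.964], [0.004, -1.0, -0.0]]
wrist_force: [1.5, -0.3, 7.4]
finger_gap: 0.5
```

servo_tool(series="0 0 0 0 0 0;0 0 0 0 0 0")

```text
time: 23.08
tool_pos: [534.0, 286.6, 103.2]
ee_rot: [[0.964, 0.004, -0.264], [0.264, 0.001, 0.965], [0.004, -1.0, -0.0]]
wrist_force: [1.2, 0.7, 8.4]
finger_gap: 0.5
```

servo_tool(series="0 -0.001 0 0 0 0;0 -0.003 0 0 0 0;0 -0.01 0 0 0 0;0 -0.025 0 0 0 0;0 -0.05 0 0 0 0;0 -0.08 0 0 0 0;0 -0.11 0 0 0 0;0 -0.13 0 0 0 0;-0.03 -0.14 0 0 0 0;-0.07 -0.14 0 0 0 0;-0.1 -0.14 0 0 0 0;-0.1 -0.14 0 0 0 0")

```text
time: 24.08
tool_pos: [429.3, 257.9, 241.5]
ee_rot: [[0.964, -0.005, -0.265], [0.265, -0.002, 0.964], [-0.006, -1.0, -0.001]]
wrist_force: [-0.6, -0.1, -0.1]
finger_gap: 0.6
```

```bash
python3 - <<'E'
from h import *
s=robot.get_state(); print(s["time"],inc(s["tool_pos"]),np.round(s["wrist_force"],1))
o=np.zeros((600,800,3),np.uint8)
for i,n in enumerate(["scene","top","wrist"]):
    img,P,cc=cloud(n)
    if n=="scene": o[:300,:400]=cv2.resize(img[160:235,250:350],(400,300),interpolation=cv2.INTER_CUBIC)
    if n=="top": o[:300,400:]=cv2.resize(img,(400,300))
    if n=="wrist": o[300:,:400]=cv2.resize(img,(400,300)); o[300:,400:]=cv2.resize(img[0:192,120:376],(400,300))
    q=P.reshape(-1,3); q=q[np.isfinite(q[:,0])]; d=q[:,:2]-[529.5,200.5]; l=np.stack([d@[C,S],d@[-S,C],q[:,2]-5],1)
    for y in range(-45,45,10):
        k=(abs(l[:,0]-82)<6)&(abs(l[:,1]-y)<5)&(l[:,2]>62)&(l[:,2]<110)
        if k.sum()>1: print(n,y,k.sum(),np.round(np.median(l[k,2]),1))
    k=(abs(l[:,1])<6)&(l[:,0]<-60)&(l[:,0]>-95)&(l[:,2]>40)&(l[:,2]<65)
    for x in range(-92,-66,3):
        j=k&(abs(l[:,0]-x)<1.5)
        if j.sum(): print(n,"butt",x,np.round(np.median(l[j,2]),1),end=";")
    for t in("mug","cup","tongs"):
        if n=="wrist": break
        r=nets.recognise(n,t); print(t,np.round(r[0]["extent"]) if r else None)
cv2.imwrite("pics/fin.png",o)
E
```

```text
24.0833 [ 82.   81.4 236.5] [-0.6 -0.1 -0.1]
scene -35 9 75.2
scene -25 8 77.6
scene -15 10 77.2
scene -5 10 77.3
scene 5 9 76.5
scene 15 9 77.4
scene 25 8 77.9
scene 35 9 77.5
scene butt -86 56.7;scene butt -83 56.4;scene butt -80 55.0;scene butt -77 48.9;scene butt -74 53.6;scene butt -71 58.7;scene butt -68 58.3;mug [229. 205. 252. 248.]
cup [258. 226. 299. 262.]
tongs [336. 236. 380. 304.]
top -35 10 76.1
top -25 14 74.7
top -15 15 76.2
top -5 15 76.7
top 5 14 76.5
top 15 14 77.1
top 25 15 76.4
top 35 9 78.0
top butt -89 58.4;top butt -86 56.2;top butt -83 56.3;top butt -80 51.4;top butt -77 53.5;top butt -74 57.8;top butt -71 56.5;top butt -68 56.4;mug [231. 130. 259. 171.]
cup [176. 132. 220. 168.]
tongs [111. 148. 136. 229.]
wrist 35 61 79.9
wrist butt -89 58.6;wrist butt -86 59.0;wrist butt -83 58.8;wrist butt -80 55.0;wrist butt -77 56.1;wrist butt -74 58.0;wrist butt -71 59.1;wrist butt -68 60.0;
```

View pics/fin.png

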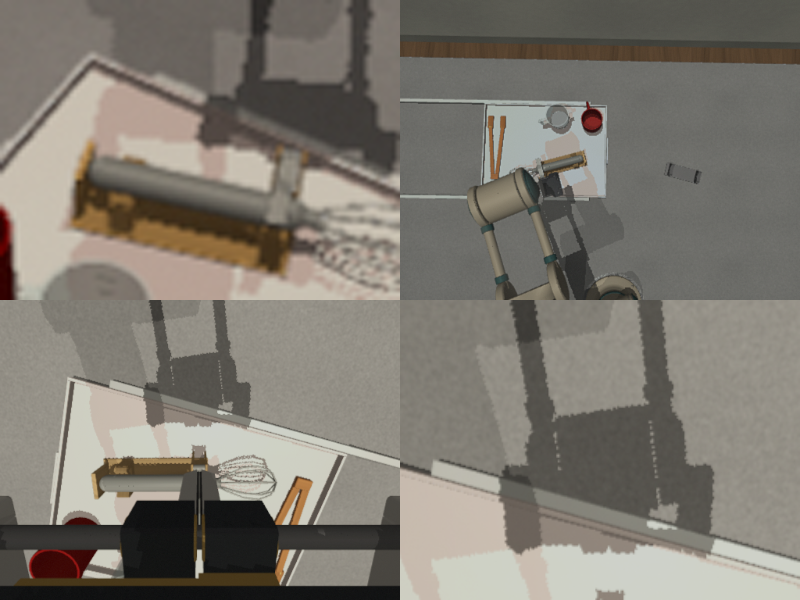

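```bash
python3 -c "
from h import *
print(robot.hand_in())"
```

```text
the job is handed in; nothing more can be done
None
```

I seated the whisk in both V notches, pushed its butt onto the end stop, closed the strap over the handle and handed the job in at about 24 s of the 72 s.

- **Seating:** I slid the handle along the notches until the stop pushed back with about 10 N, then released it. The wrist camera's depth showed the handle level. It also showed the butt ending at the stop's face, as near as I could tell to within about 1 mm.
- **Strap:** The free swing took about 3 N. Contact came at about 0 rad, and I held at 7.4–8.4 N, so roughly 4 to 5 N over the swing force. After I backed off, the strap still lay level across the handle in the scene and top views.
- **Surroundings:** The mug, measuring cup and tongs were detected within a few pixels of where they started. The wrist force read about zero at the end, with the gripper well clear.

**Not checked:** I did not measure the remaining grip on the handle; I inferred it from the press force. The last wrist picture had the gripper's fingers in front of the strap, so the strap check rests on the other two cameras.

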